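Tip the potatoes into the tilt-out bin

TASK

Lift the scuttle (small metal scoop-shaped pail) of new potatoes out of the door rack and stand it on the cutting board, letting go of it. Pull the potato bin's tilt-out front open to its stop, then take the scuttle again and tip all four potatoes into the open bin. Leave the bin open and the empty scuttle standing upright on the board, and do not knock the other things about.

Things in the scene. Friction and masses are not known exactly. Their poses are not given: they have to be found in the camera images.
- scuttle: Loose open aluminium scuttle (scoop-shaped pail), about 0.3 kg. Origin: underside; z up, +x to its pouring mouth (towards the robot in the rack). x -51 to 111 mm, 100 wide (y), walls 56 high. 3 mm floor, flat to x = 43, then ramping up 17 deg to the open mouth; potatoes roll out when tipped 50 deg mouth-down about y (slowly, or they shoot out). In the rack only its bail can be taken.
- bail_grip (a point): Middle of the bail's round wooden grip, 12 mm thick, 70 long along scuttle y; 75 mm above its pivots at scuttle (6, 0, 48) mm, so at (6, 0, 123) when upright. Pinch from above, fingers closing along scuttle x. The bail swings freely, so the scuttle hangs level from it and cannot be tipped by it. Axes: the bail's, z away from the pivots.
- scuttle_bail (a joint): Angle of the bail: 0 upright, positive leaning to the mouth, range -0.3 to 1.0 rad; light friction just holds it where it is left.
- plate_grip (a point): Point to pinch the grip plate: mid-thickness, 22 mm below its top edge, at scuttle (-63, 0, 83) mm. Plate 8 mm thick, 60 wide (y), leaning 25 deg back from the mouth: from scuttle (-49, 0, 53) up to (-72, 0, 103). Come along it: tool pointing along scuttle (sin 25, 0, -cos 25), fingers closing along (cos 25, 0, sin 25), one finger inside. Axes as the scuttle's. Used for tipping.
- mouth (a point): Middle of the scuttle's pouring edge, top face of the ramp, at scuttle (114, 0, 25) mm. Axes parallel to the scuttle's.
- rack: Fixed plastic door rack that holds the scuttle: 6 mm floor, pocket 140 mm wide (y), x -121 to 87, walls 42 high; a steel panel 125 high, 180 wide at x = 90 stands close behind the grip plate, so no finger fits there. Origin: on the counter under the scuttle's origin, z up, -x roughly to the robot. Rack, bin and board swap places.
- board: Fixed cutting board, pale wood, 240 mm (x) by 200 mm (y), 18 mm thick: its top is 18 mm above its origin, which is the centre of the underside on the counter.
- bin: Fixed potato bin housing, white, 170 mm deep (x), 200 mm wide (y), 170 mm high. Origin: centre of the underside, z up; its front looks to its -x, about towards the robot.
- bin_front (a joint): Tilt of the oak bin front with its trough: 0 shut, positive open (top towards the bin's -x), stop at 0.70 rad. A stiff hinge, it stays where it is left; about 2 to 5 N at the handle.
- bin_hinge (a point): Middle of the hinge line, at bin (-85, 0, 18) mm, along bin y. Axes of the tilting front: z up the panel's inner face, x into the trough. Panel x -10 to 0, 198 wide, 142 high; trough inside 172 wide, x 0 to 111, floor z = 5, back wall 85 high. Fully open, the opening in the bin's frame runs from the panel's top at x = -178, z = 127 to the housing's front edge at x = -85, z = 170.
- bin_handle (a point): Middle of the steel bar handle: round, 10 mm thick, 100 long along y, 40 mm out from the panel and 8 above its top, at front frame (-50, 0, 150) mm (see bin_hinge; same axes). Pinch from above, fingers closing along bin x, or hook it from behind; follow its arc about the hinge, leaning the tool with the front (a tool kept upright meets the panel).
- potato0: New potato, about a ball of 42 mm (radius 21), 40 g, starts in the scuttle. Origin: its centre.
- potato1: New potato, about a ball of 42 mm (radius 21), 40 g, starts in the scuttle. Origin: its centre.
- potato2: New potato, about a ball of 42 mm (radius 21), 40 g, starts in the scuttle. Origin: its centre.
- potato3: New potato, about a ball of 42 mm (radius 21), 40 g, starts in the scuttle. Origin: its centre.
- jar: Bystander: glass jar, 68 mm wide, 100 mm high. Origin: centre of the underside.
- mug: Bystander: white mug, 80 mm wide, 90 mm high. Origin: centre of the underside.
- bottle: Bystander: green bottle, 60 mm wide, 170 mm high. Origin: centre of the underside.
- bowl: Bystander: white bowl, 110 mm wide, 55 mm high. Origin: centre of the underside.
- mill: Bystander: dark wooden pepper mill, 54 mm wide, 140 mm high. Origin: centre of the underside.
- can: Bystander: food can, 74 mm wide, 105 mm high. Origin: centre of the underside.
Mind the look-alikes: they are no part of the job. What is shaped like the scuttle but green or pink is not meant.

How it is judged:
By the outcome, as a careful person would: the job done as asked, in the order asked, and still so for the second after the job is handed in, with the robot touching nothing.
It also fails if it takes over 72 s, if anything falls off the work surface, if the arm or the gripper's body presses on something with over 40 N, if the wrist force passes 120 N, or if a joint passes its speed limit or range.

ROBOT

A 6-joint arm with a two-finger parallel gripper is mounted at the origin on the work surface. World frame = base frame: x ahead of the robot, y to its left, z up, the work surface at z = 0. Lengths are in m, angles in rad, forces in N, time in s.
With the tool pointing down it reaches from about 0.425 to 0.95 m from the base axis. Payload 3.5 kg.
Tool frame: the origin (TCP) lies between the finger pads, 19 mm behind the fingertips; this is the grasp point; z points along the fingers, y is the line along which they close (so a half turn about z gives the same grasp; the last joint's range is limited). The gripper opens to 85 mm and grips with 20 to 120 N. Pads are 22 mm wide; open, the fingers measure 114 mm over their backs; the gripper's body (76 mm by 85 mm) begins 54 mm behind the grasp point. The pads swing forward as they close: fully open they stand 13 mm farther back than shut.
Start: joints at [-1.33, 0.286, 1.577, -0, 1.279, -0.15], TCP at [0.257, -0.624, 0.25] pointing down, gripper open.
Joint ranges: [-2.77, 2.77], [-0.9, 2.22], [0.21, 2.48], [-1.53, 4.67], [0.24, 2.81], [-2.84, 2.84]. Speed limits (rad/s): [2.79, 2.79, 3.14, 3.14, 3.14, 3.14].

INTERFACE

Orientations are given as a unit quaternion [x, y, z, w].
In Python, from plant import ctrl gives the robot as it stands. The module is installed in compiled form; this text tells all that it offers.
- The arm moves only by the tool send_rows, never from a script. Its argument "rows" is text: rows parted by semicolons, each of 7 numbers parted by spaces: the turn, a rotation vector about the tool's x, y, z in degrees, then the shift along the tool's x, y, z in mm, then the opening, from -1 (shut) to 1 (fully open). A call has 1 to 8 rows; each row is the pose to reach, as a shift and turn from the pose commanded when the call began, along the tool's axes at that moment; what a row does not reach only later rows make up. A row lasts 1/8 s, in which the tool goes at most 62.5 mm and 10.7 degrees, less where a joint would pass 70% of its speed; a pose out of reach is approached as far as the arm can. A call with a gripper value outside its range is refused whole. The fingers move at their own pace and stop on an object; "grip_force" is the grip in N (left out, the last holds). Time passes only in rows, so rows that repeat a pose let the fingers close. It gives the time, the measured TCP pose, the force, the opening and the grip force at its end, in the units of the state.
- ctrl.get_state(): the state, without advancing time (a new reading comes with each control period).
- ctrl.read_camera(name): name is "scene" or "top" or "wrist"; returns a dict with "color" (480x640x3 uint8, red, green, blue), "fx", "fy", "cx", "cy" (pixels), "extrinsics" (4x4, takes a point from world to camera coordinates). Camera axes: x right, y down, z forward; pixel columns grow to the right and rows downward; lengths in m; the calibration is good to about 2 mm. A picture is of the moment at which its call begins. There is no depth.
- ctrl.sign_off(): hands the job in; it is judged then, once.
Trained networks look in a picture, given as the dict that the camera call returned (one of the last four; its "shot" number tells which), for a name from the list of things; names that differ only in an ending like _2 or _b are one class to them, and where a whole thing is asked for, a point or a joint stands for the part that bears it (a point fixed in the world has none). Each returns a list of dicts, best first, with "p" (0 to 1); they miss things now and then, are a little off and sometimes report something else, mostly with a low value. They report only what shows in the picture. A call takes as long as a camera call. They do not tell look-alikes from the thing itself.
- ctrl.look_for(picture, target): "position" ([x, y, z] in m, in the coordinates of the camera as it stood for that picture, good to about 4 mm: the middle of the surface that is visible of it).
The state is a dict: "time": time; "qpos": joint angles; "dq": joint speeds; "joint_efforts": joint torques, N m; "eef_pos": TCP position; "tcp_rot": TCP orientation; "contact_force": force on the tool from outside, world axes, zero at the start; "wrist_torque": the same for the moment, N m; "opening": opening from 0.0 (shut) to 1.0 (fully open); "finger_force": force on a finger pad.
Only numpy, scipy, OpenCV 4.12 (cv2) and the standard library are available. Lean on these libraries where they do the work, as an engineer would, in place of code of your own. Each camera call takes 0.05 s, during which the arm holds its last target. There are 200 camera calls.

## Working session

There is one attempt and no reset: what is moved stays moved. The work goes in short steps, Python scripts to look and compute and a tool call to move; the robot and the scene stay as the last step left them, time stands still between calls to the robot, and variables do not carry over. Pictures are saved under pics/ and viewed, at most 13 in all, crops included, and the job is handed in when it is done.

Besides the shell and the picture viewer there is one more tool, called after "Request:" by a JSON object that holds its "fn" and its "kwargs", one argument or row to a line. send_rows: Moves the arm, as the interface text tells. Its arguments: {"type":"object","properties":{"rows":{"type":"string"},"grip_force":{"type":"number"}},"required":["rows"]}

```bash
mkdir -p pics
cat > h.py <<'E'
import numpy as np, cv2
from plant import ctrl
from scipy.spatial.transform import Rotation as R
def cam(n): return ctrl.read_camera(n)
def save(p,f): cv2.imwrite('pics/'+f,cv2.cvtColor(p if isinstance(p,np.ndarray) else p['color'],cv2.COLOR_RGB2BGR))
def w(p,pos):
    E=np.array(p['extrinsics']); return E[:3,:3].T@(np.array(pos)-E[:3,3])
def px(p,X):
    E=np.array(p['extrinsics']); c=E[:3,:3]@np.array(X)+E[:3,3]
    return np.array([p['fx']*c[0]/c[2]+p['cx'],p['fy']*c[1]/c[2]+p['cy']])
def onz(p,u,v,z):
    E=np.array(p['extrinsics']); d=E[:3,:3].T@np.array([(u-p['cx'])/p['fx'],(v-p['cy'])/p['fy'],1]); o=-E[:3,:3].T@E[:3,3]
    return o+d*(z-o[2])/d[2]
E
python3 - <<'E'
from h import *
a=cam('top');b=cam('scene');save(a,'top.png');save(b,'scene.png')
for n in ['scuttle','bail_grip','plate_grip','rack','board','bin','bin_handle','potato0']:
  for p,t in((a,'top'),(b,'scene')):
    for d in ctrl.look_for(p,n)[:5]:
      X=w(p,d['position']);print(n,t,round(d['p'],2),X.round(3),px(p,X).round())
s=ctrl.get_state();print(s)
E
```

```text
scuttle top 0.9 [0.362 0.046 0.013] [299. 303.]
scuttle top 0.77 [ 0.611 -0.006  0.032] [316. 224.]
scuttle top 0.68 [0.315 0.305 0.016] [215. 318.]
scuttle scene 0.98 [0.348 0.047 0.016] [368. 212.]
scuttle scene 0.68 [0.301 0.316 0.022] [468. 229.]
scuttle scene 0.63 [0.606 0.008 0.032] [318. 281.]
bail_grip top 0.57 [0.308 0.296 0.128] [212. 318.]
bail_grip top 0.49 [ 0.644 -0.005  0.135] [316. 205.]
bail_grip scene 0.74 [0.648 0.003 0.135] [309. 275.]
bail_grip scene 0.73 [0.605 0.002 0.03 ] [316. 280.]
bail_grip scene 0.55 [0.345 0.05  0.126] [372. 187.]
bail_grip scene 0.51 [0.321 0.296 0.127] [468. 210.]
plate_grip top 0.75 [ 0.616 -0.005  0.026] [315. 223.]
plate_grip top 0.64 [0.358 0.045 0.014] [300. 305.]
plate_grip top 0.61 [0.312 0.306 0.016] [215. 320.]
plate_grip top 0.24 [ 0.515 -0.272  0.138] [405. 247.]
plate_grip top 0.23 [ 0.644 -0.004  0.131] [315. 206.]
plate_grip scene 0.92 [0.603 0.003 0.032] [317. 280.]
plate_grip scene 0.76 [0.3   0.316 0.025] [469. 228.]
plate_grip scene 0.74 [0.346 0.049 0.021] [369. 210.]
rack top 0.8 [0.681 0.002 0.037] [313. 202.]
rack 
[... 777 characters left out ...]
array([-1.33000672e+00,  2.86275015e-01,  1.57666998e+00,  1.70369535e-06,
        1.27861069e+00, -1.50004337e-01]), 'dq': array([ 1.77423157e-03,  2.84131980e-04, -5.37442507e-04, -2.44859049e-04,
       -4.36655692e-04,  4.14264759e-05]), 'joint_efforts': array([ 2.15248037e-04, -4.05957592e+01, -2.92948759e+01, -1.28295819e-04,
        4.78204711e-04,  3.65347944e-06]), 'eef_pos': array([ 0.25714678, -0.6240953 ,  0.25005782]), 'tcp_rot': array([9.80970720e-01, 1.94155727e-01, 1.65366959e-06, 1.84282191e-05]), 'contact_force': array([ 0.07877028, -0.5245736 , -0.3639286 ]), 'wrist_torque': array([-0.00499884,  0.01219348,  0.07621188]), 'finger_force': 0.0, 'opening': 0.9980617016311157}
```

View pics/top.png

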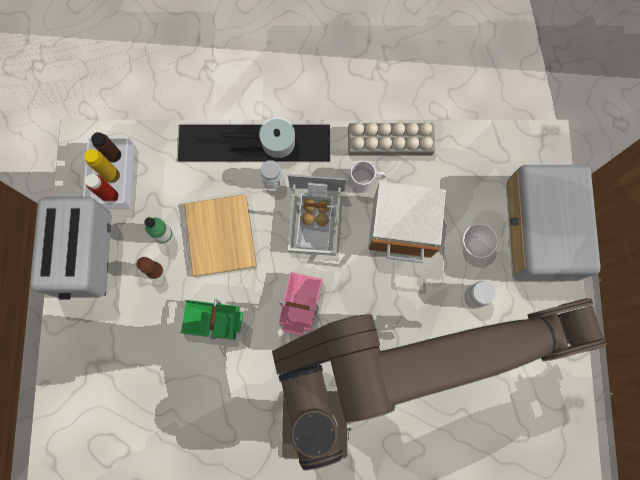

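View pics/scene.png

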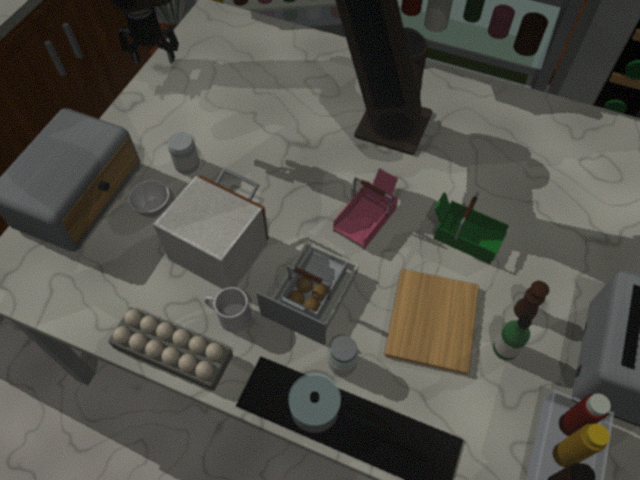

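The top picture shows the candidates for the scuttle: the aluminium one with potatoes in the rack at (316,215), a pink look-alike at (300,303) and a green one at (212,319). I choose the aluminium one and check it in a close crop. The bin is at (408,220), the board at (218,235), and the mug stands by the bin at (363,172).

Run:
```python
from h import *
a=cv2.imread('pics/top.png')
c1=cv2.resize(a[165:265,280:450],None,fx=4.6,fy=4.6,interpolation=cv2.INTER_CUBIC)
print(c1.shape)
cv2.imwrite('pics/crop1.png',c1)
```

```text
(460, 782, 3)
```

View pics/crop1.png

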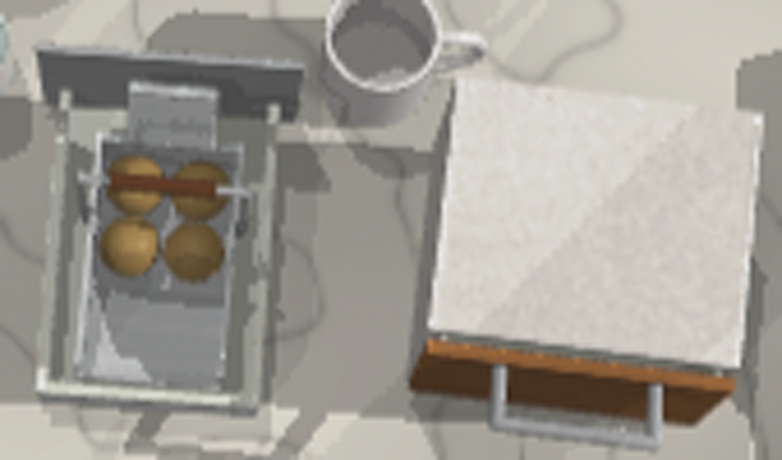

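The crop confirms it: the aluminium scuttle with four potatoes and brown bail grip, crop (108,183)-(217,190); the bin handle is at crop (495,425)-(660,440).

Run:
```python
from h import *
a=cam('top')
f=lambda u,v,z: onz(a,280+(u)/4.6-.4,165+v/4.6-.4,z)
def pr(n,*ps):
  P=[f(*p) for p in ps]; 
  print(n,[p[:2].round(4) for p in P],'mid',np.mean(P,0).round(4),'dirs',[np.degrees(np.arctan2(*(P[i+1]-P[i])[[1,0]])).round(1) for i in range(len(P)-1)],[np.linalg.norm(P[i+1]-P[i]).round(3) for i in range(len(P)-1)])
pr('bin',(457,82,.17),(762,115,.17),(740,368,.17),(430,333,.17))
pr('panel',(40,45,.125),(302,68,.125))
pr('bailgrip',(108,183,.129),(217,190,.129))
pr('platetop',(132,85,.109),(217,90,.109))
pr('sides',(97,140,.062),(75,375,.031))
pr('sider',(240,145,.062),(218,385,.031))
pr('handle',(495,425,.168),(660,440,.168))
for b in [(181,203),(247,194),(257,268),(191,277)]: print('board',onz(a,*b,.018).round(4))
P=[onz(a,*b,.018) for b in [(181,203),(247,194),(257,268),(191,277)]];print(np.mean(P,0),np.linalg.norm(P[0]-P[1]),np.linalg.norm(P[2]-P[1]))
for n in ['mug','jar','bottle','mill','can','bowl']:
  for d in ctrl.look_for(a,n)[:1]: print(n,d['p'],w(a,d['position']).round(3))
```

```text
bin [array([ 0.705 , -0.1945]), array([ 0.6827, -0.3915]), array([ 0.5155, -0.37  ]), array([ 0.5384, -0.1737])] mid [ 0.6104 -0.2824  0.17  ] dirs [np.float64(-96.5), np.float64(172.7), np.float64(83.4)] [np.float64(0.198), np.float64(0.169), np.float64(0.198)]
panel [array([0.745 , 0.0781]), array([ 0.729 , -0.0963])] mid [ 0.737  -0.0091  0.125 ] dirs [np.float64(-95.2)] [np.float64(0.175)]
bailgrip [array([0.6486, 0.0323]), array([ 0.6439, -0.0394])] mid [ 0.6463 -0.0036  0.129 ] dirs [np.float64(-93.8)] [np.float64(0.072)]
platetop [array([0.7223, 0.017 ]), array([ 0.7188, -0.04  ])] mid [ 0.7205 -0.0115  0.109 ] dirs [np.float64(-93.5)] [np.float64(0.057)]
sides [array([0.6979, 0.0415]), array([0.54  , 0.0566])] mid [0.6189 0.049  0.0465] dirs [np.float64(174.6)] [np.float64(0.162)]
sider [array([ 0.6943, -0.0564]), array([ 0.533 , -0.0412])] mid [ 0.6136 -0.0488  0.0465] dirs [np.float64(174.6)] [np.float64(0.165)]
handle [array([ 0.4792, -0.2139]), array([ 0.4695, -0.3179])] mid [ 0.4744 -0.2659  0.168 ] dirs [np.float64(-95.3)] [np.float64(0.104)]
board [0.6843 0.4268 0.018 ]
board [0.7144 0.2158 0.018 ]
board [0.4726 0.1787 0.018 ]
board [0.4442 0.3845 0.018 ]
[0.57886746 0.30145222 0.018     ] 0.21320161291788567 0.2445737791092736
mug 0.74 [ 0.766 -0.16   0.038]
jar 0.93 [0.756 0.135 0.103]
bottle 0.89 [0.575 0.474 0.116]
mill 0.93 [0.469 0.494 0.092]
can 0.67 [ 0.377 -0.494  0.107]
bowl 0.9 [ 0.557 -0.525  0.022]
```

```bash
cat >> h.py <<'E'
def tool(th,a=0):
    "tool y at yaw th (deg), pointing down, then turned a deg about tool x"
    c,s=np.cos(np.radians(th)),np.sin(np.radians(th))
    return R.from_matrix(np.array([[-s,c,0],[c,s,0],[0,0,-1]]).T)*R.from_euler('x',a,degrees=True)
def go(pos,Rt,frm=None):
    "print row numbers from measured pose, or from frm=(pos,R)"
    s=ctrl.get_state(); p0,R0=(s['eef_pos'],R.from_quat(s['tcp_rot'])) if frm is None else frm
    print('row',np.degrees((R0.inv()*Rt).as_rotvec()).round(1),(1000*R0.inv().apply(np.array(pos)-p0)).round(1))
    return np.array(pos),Rt
E
python3 - <<'E'
from h import *
f=go([.6435,-.0045,.25],tool(-5))
f=go([.6435,-.0045,.129],tool(-5),f)
E
```

```text
row [  0.    0.  -62.6] [ 593.2 -425.7    0. ]
row [0. 0. 0.] [  0.   0. 121.]
```

Request:
{"fn": "send_rows", "kwargs": {
  "rows": "0 0 -10 60 -43 0 -0.2;0 0 -20 120 -86 0 -0.2;0 0 -30 170 -122 0 -0.2;0 0 -40 220 -158 0 -0.2;0 0 -50 270 -194 0 -0.2;0 0 -60 320 -230 0 -0.2;0 0 -62.6 370 -266 0 -0.2;0 0 -62.6 420 -301 0 -0.2",
  "grip_force": 40
}}

```text
time: 2.25
eef_pos: [0.5227, -0.1981, 0.2505]
tcp_rot: [0.737, 0.676, 0.0, 0.001]
contact_force: [0.9, 0.4, -0.6]
opening: 0.399
finger_force: 0.0
```

Run:
```python
from h import *
f=go([.6435,-.0045,.20],tool(-5))
```

```text
row [0.1 0.  0. ] [203.4 103.4  50.4]
```

Request:
{"fn": "send_rows", "kwargs": {
  "rows": "0 0 0 50 25 5 -0.2;0 0 0 100 50 15 -0.2;0 0 0 150 76 30 -0.2;0 0 0 180 92 45 -0.2;0 0 0 190 97 50 -0.2;0 0 0 190 97 50 -0.2"
}}

```text
time: 3.0
eef_pos: [0.6349, -0.019, 0.1996]
tcp_rot: [0.737, 0.676, -0.0, -0.0]
contact_force: [0.5, -0.7, 0.5]
opening: 0.395
finger_force: 0.0
```

Run:
```python
from h import *
f=go([.6435,-.0045,.129],tool(-5))
p=cam('wrist');save(p,'wr1.png')
for d in ctrl.look_for(p,'bail_grip')[:3]: print(d['p'],w(p,d['position']).round(4))
print(px(p,[.6435,-.0045,.129]))
```

```text
row [-0.1  0.   0. ] [15.2  7.4 70.6]
0.71 [0.6421 0.0025 0.1337]
0.25 [ 0.6203 -0.0199  0.0503]
[338.83827006 233.97321311]
```

View pics/wr1.png

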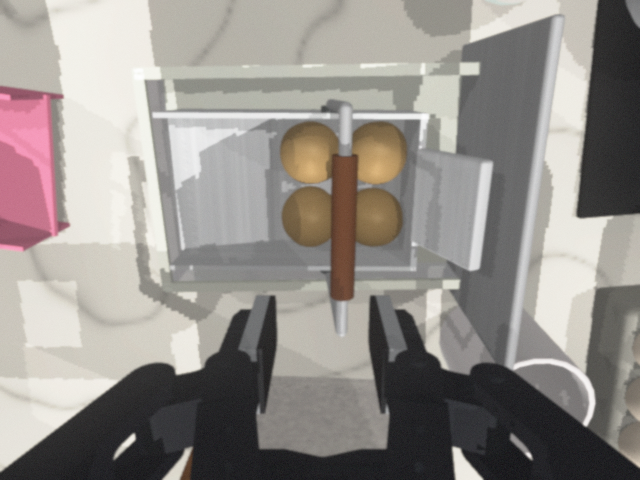

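The wrist picture shows the bail grip upright, centre at pixel (343,227), aligned with the fingers' opening; I correct by a few mm and go down.

Request:
{"fn": "send_rows", "kwargs": {
  "rows": "0 0 0 10 5 10 -0.2;0 0 0 18.5 9.4 30 -0.2;0 0 0 18.5 9.4 50 -0.2;0 0 0 18.5 9.4 65 -0.2;0 0 0 18.5 9.4 70 -0.2;0 0 0 18.5 9.4 70 -0.2;0 0 0 18.5 9.4 70 -1;0 0 0 18.5 9.4 70 -1",
  "grip_force": 50
}}

```text
time: 4.1
eef_pos: [0.6468, -0.0017, 0.1312]
tcp_rot: [0.737, 0.675, 0.001, 0.001]
contact_force: [-0.3, 0.1, 1.9]
opening: 0.116
finger_force: 48.7
```

Request:
{"fn": "send_rows", "kwargs": {
  "rows": "0 0 0 0 0 0 -1;0 0 0 0 0 0 -1;0 0 0 0 0 -5 -1;0 0 0 0 0 -15 -1;0 0 0 0 0 -30 -1;0 0 0 0 0 -50 -1;0 0 0 0 0 -70 -1;0 0 0 0 0 -90 -1"
}}

```text
time: 5.1
eef_pos: [0.6463, -0.0015, 0.2222]
tcp_rot: [0.737, 0.676, 0.0, 0.001]
contact_force: [-0.7, -0.0, -5.3]
opening: 0.118
finger_force: 48.7
```

Run:
```python
from h import *
f=go([.60,.10,.255],tool(40))
# scuttle origin = grip - 6mm along scuttle x ; scuttle yaw = toolyaw+180; board: scuttle yaw -20 -> tool 160
psi=np.radians(-20); ex=np.array([np.cos(psi),np.sin(psi)])
g=np.array([.579,.301])-.02*ex   # centre the footprint (mid x=+30) on board approx
f=go([*g,.255],tool(100),f); f=go([*g,.145],tool(160),f); print(g)
```

```text
row [  0.1   0.  -45. ] [ 97.1 -55.  -32.9]
row [  0.   0. -60.] [184.8 103.1   0. ]
row [  0.   0. -60.] [  0.   0. 110.]
[0.56020615 0.3078404 ]
```

Request:
{"fn": "send_rows", "kwargs": {
  "rows": "0 0 -2 4 -3 -8 -1;0 0 -6 14 -8 -18 -1;0 0 -12 28 -16 -28 -1;0 0 -19 44 -25 -33 -1;0 0 -26 60 -34 -33 -1;0 0 -33 75 -43 -33 -1;0 0 -39 88 -50 -33 -1;0 0 -45 97 -55 -33 -1"
}}

```text
time: 6.1
eef_pos: [0.5988, 0.101, 0.2527]
tcp_rot: [0.42, 0.907, -0.0, -0.001]
contact_force: [-0.5, -0.1, -5.4]
opening: 0.119
finger_force: 48.8
```

Request:
{"fn": "send_rows", "kwargs": {
  "rows": "0 0 -7 20 11 0 -1;0 0 -15 45 25 0 -1;0 0 -23 72 40 0 -1;0 0 -31 100 56 0 -1;0 0 -39 128 71 0 -1;0 0 -47 153 85 0 -1;0 0 -54 173 96 0 -1;0 0 -60 185 103 0 -1"
}}

```text
time: 7.1
eef_pos: [0.5586, 0.3092, 0.2526]
tcp_rot: [-0.09, 0.996, 0.0, -0.001]
contact_force: [0.2, -0.6, -5.6]
opening: 0.118
finger_force: 48.8
```

Request:
{"fn": "send_rows", "kwargs": {
  "rows": "0 0 -8 0 0 0 -1;0 0 -16 0 0 5 -1;0 0 -24 0 0 15 -1;0 0 -32 0 0 27 -1;0 0 -40 0 0 40 -1;0 0 -48 0 0 53 -1;0 0 -55 0 0 65 -1;0 0 -60 0 0 75 -1"
}}

```text
time: 8.1
eef_pos: [0.5589, 0.3079, 0.177]
tcp_rot: [-0.575, 0.818, 0.0, -0.001]
contact_force: [0.4, 0.2, -5.1]
opening: 0.117
finger_force: 48.9
```

Run:
```python
from h import *
f=go([.5602,.3078,.143],tool(160))
p=cam('top');save(cv2.resize(p['color'][170:300,150:280],None,fx=4,fy=4),'t2.png')
print(ctrl.get_state()['contact_force'],ctrl.get_state()['qpos'])
```

```text
row [ 0.1 -0.1  0.2] [-0.4 -1.3 34. ]
[-0.46689377  0.78770996 -6.72001317] [ 3.44595188e-01  2.74776045e-01  1.73251953e+00  2.16643526e-04
  1.13868083e+00 -2.45385475e+00]
```

View pics/t2.png

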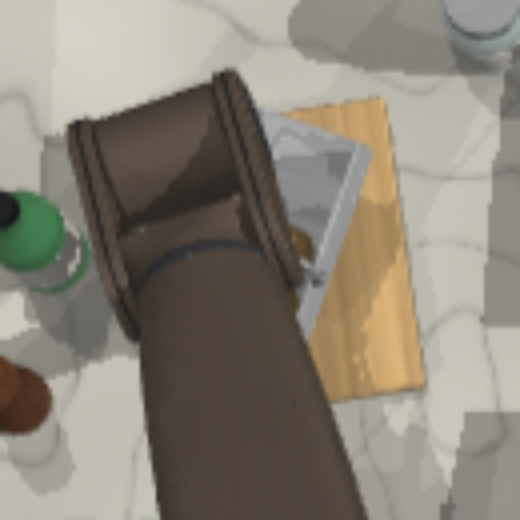

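The crop shows the scuttle hanging over the board, mouth up-right at (320,145), with room all round it.

Request:
{"fn": "send_rows", "kwargs": {
  "rows": "0 0 0 0 0 8 -1;0 0 0 0 0 17 -1;0 0 0 0 0 25 -1;0 0 0 0 0 30 -1;0 0 0 0 0 33 -1;0 0 0 0 0 35 -1;0 0 0 0 0 35 -1"
}}

```text
time: 9.02
eef_pos: [0.5599, 0.308, 0.1433]
tcp_rot: [-0.573, 0.819, -0.0, 0.0]
contact_force: [0.6, 0.0, -5.1]
opening: 0.124
finger_force: 49.0
```

Request:
{"fn": "send_rows", "kwargs": {
  "rows": "0 0 0 0 0 1 -1;0 0 0 0 0 2 -1;0 0 0 0 0 3 -1;0 0 0 0 0 3 -1"
}}

```text
time: 9.52
eef_pos: [0.5608, 0.3078, 0.1432]
tcp_rot: [-0.574, 0.819, -0.001, 0.001]
contact_force: [-1.7, -2.9, 7.2]
opening: 0.12
finger_force: 50.2
```

Request:
{"fn": "send_rows", "kwargs": {
  "rows": "0 0 0 0 0 2 -0.9;0 0 0 0 0 0 -0.6;0 0 0 0 0 0 -0.2;0 0 0 0 0 0 -0.1;0 0 0 0 0 -20 -0.1;0 0 0 0 0 -60 -0.1;0 0 0 0 0 -100 -0.1;0 0 0 0 0 -120 -0.1"
}}

```text
time: 10.52
eef_pos: [0.5609, 0.3084, 0.2645]
tcp_rot: [-0.574, 0.819, -0.001, 0.003]
contact_force: [0.3, 0.1, 0.6]
opening: 0.45
finger_force: 0.0
```

Run:
```python
from h import *
f=go([.53,.05,.26],tool(75)); f=go([.475,-.266,.24],tool(-7),f); f=go([.475,-.266,.168],tool(-7),f)
```

```text
row [-0.   0.4 85. ] [253.4 -59.3   3.8]
row [ 0.  0. 82.] [ -28.7 -319.5   20. ]
row [0. 0. 0.] [ 0.  0. 72.]
```

Request:
{"fn": "send_rows", "kwargs": {
  "rows": "0 0 10 30 -7 0 -0.1;0 0 20 62 -15 0 -0.1;0 0 31 96 -22 0 -0.1;0 0 42 130 -30 0 -0.1;0 0 53 165 -38 0 -0.1;0 0 64 200 -46 0 -0.1;0 0 75 230 -54 0 -0.1;0 0 85 253 -59 0 -0.1"
}}

```text
time: 11.52
eef_pos: [0.5282, 0.0487, 0.2598]
tcp_rot: [0.129, 0.992, -0.0, -0.0]
contact_force: [0.6, 0.2, -0.2]
opening: 0.45
finger_force: 0.0
```

Request:
{"fn": "send_rows", "kwargs": {
  "rows": "0 0 10 -4 -40 0 -0.1;0 0 20 -8 -85 2 -0.1;0 0 31 -12 -130 6 -0.1;0 0 42 -16 -175 10 -0.1;0 0 53 -20 -220 14 -0.1;0 0 64 -24 -265 18 -0.1;0 0 74 -28 -300 20 -0.1;0 0 82 -29 -319 20 -0.1"
}}

```text
time: 12.52
eef_pos: [0.4762, -0.2677, 0.2395]
tcp_rot: [0.748, 0.664, -0.0, -0.001]
contact_force: [0.3, -0.1, 0.1]
opening: 0.45
finger_force: 0.0
```

Run:
```python
from h import *
f=go([.475,-.266,.168],tool(-7))
p=cam('wrist');save(p,'wr2.png');print(px(p,[.475,-.266,.168]),[px(p,[.475,-.266,.168]+np.array([.12,.99,0])*s).round() for s in(-.05,.05)])
t=cam('top');save(cv2.resize(t['color'][170:290,160:290],None,fx=5,fy=5,interpolation=cv2.INTER_CUBIC),'t3.png')
```

```text
row [-0.1 -0.   0.1] [ 1.5 -1.4 71.5]
[320.50702095 259.9812717 ] [array([320., 349.]), array([321., 157.])]
```

View pics/wr2.png

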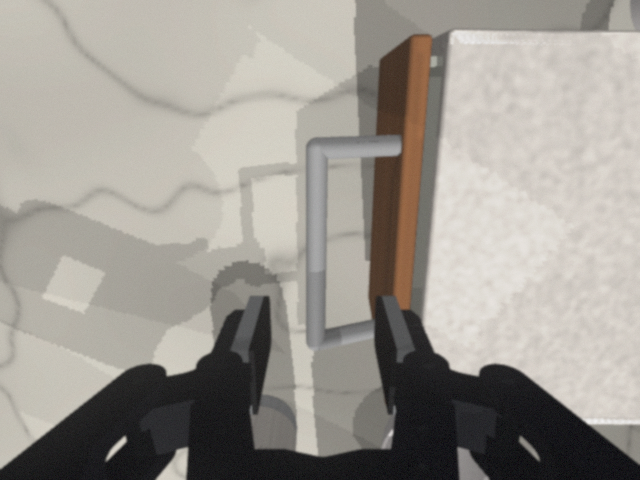

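View pics/t3.png

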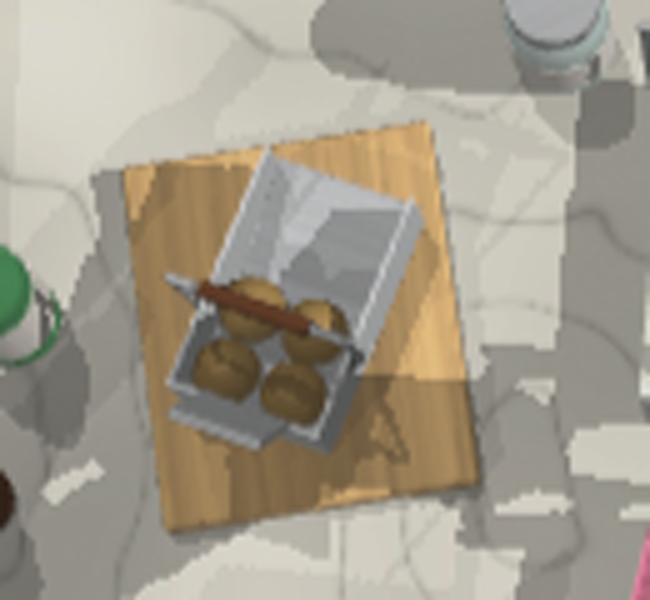

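Wrist picture: handle bar at column 317, ends at rows about 140 and 345, between the fingers. Top crop: the scuttle stands on the board with the four potatoes, mouth at about (345,175), plate at (220,420).

Request:
{"fn": "send_rows", "kwargs": {
  "rows": "0 0 0 5 -3 8 -0.45;0 0 0 5 -3 20 -0.45;0 0 0 5 -3 35 -0.45;0 0 0 5 -3 50 -0.45;0 0 0 5 -3 62 -0.45;0 0 0 5 -3 71 -0.45;0 0 0 5 -3 71 -0.45;0 0 0 5 -3 71 -1",
  "grip_force": 40
}}

```text
time: 13.62
eef_pos: [0.4749, -0.2611, 0.1695]
tcp_rot: [0.746, 0.666, 0.0, 0.0]
contact_force: [1.2, 0.2, -3.8]
opening: 0.097
finger_force: 39.0
```

Request:
{"fn": "send_rows", "kwargs": {
  "rows": "0 0 0 0 0 0 -1;0 0 0 0 0 0 -1;0 0 0 0 0 0 -1"
}}

```text
time: 14.0
eef_pos: [0.4749, -0.2611, 0.1695]
tcp_rot: [0.746, 0.666, 0.0, 0.001]
contact_force: [-0.4, -0.4, 0.3]
opening: 0.099
finger_force: 39.0
```

Request:
{"fn": "send_rows", "kwargs": {
  "rows": "-3 0 0 0 -7 2.5 -1;-6 0 0 0 -15 6 -1;-10 0 0 0 -25.3 11 -1;-12.5 0 0 0 -31 14.5 -1;-15 0 0 0 -37 18 -1;-17.5 0 0 0 -43 22 -1;-20 0 0 0 -48.3 26 -1;-20 0 0 0 -48.3 26 -1"
}}

```text
time: 15.0
eef_pos: [0.4259, -0.2547, 0.1417]
tcp_rot: [0.735, 0.655, 0.116, 0.129]
contact_force: [4.6, -1.8, -8.2]
opening: 0.098
finger_force: 39.3
```

Run:
```python
from h import *
s=ctrl.get_state();print(s['qpos'],s['contact_force'])
p0=np.array([.4749,-.2611,.1695]);R0=tool(-7)
for th,l in((25,25),(30,28),(35,31),(40,34),(42,35)):
  c,sn=np.cos(np.radians(th)),np.sin(np.radians(th))
  P=p0+R0.apply([0,(-50*c-150*sn+50)/1e3,-(150*c-50*sn-150)/1e3])
  print(th);go(P,R0*R.from_euler('x',-l,degrees=True))
```

```text
[-0.85504244 -0.13797224  2.26689102  0.33522631  0.78015998 -0.95236602] [ 4.63344223 -1.79953843 -8.22273214]
25
row [-5.  -0.2  0.4] [ -0.3 -11.3   3.7]
30
row [-8.  -0.3  0.4] [ -0.2 -23.7   9.8]
35
row [-11.   -0.3   0.4] [ -0.2 -35.5  16.9]
40
row [-14.   -0.3   0.4] [ -0.1 -46.7  25. ]
42
row [-15.   -0.3   0.4] [ -0.1 -50.9  28.5]
```

Request:
{"fn": "send_rows", "kwargs": {
  "rows": "-1 0 0 0 -5 1.5 -1;-2 0 0 0 -11.3 3.7 -1;-3 0 0 0 -17.5 6.7 -1;-4 0 0 0 -23.7 9.8 -1;-4 0 0 0 -29.5 13.3 -1;-4 0 0 0 -35.5 17 -1;-4 0 0 0 -41 21 -1;-4 0 0 0 -41 21 -1"
}}

```text
time: 16.0
eef_pos: [0.3959, -0.2508, 0.1091]
tcp_rot: [0.73, 0.651, 0.14, 0.154]
contact_force: [6.4, 1.9, -4.8]
opening: 0.098
finger_force: 39.3
```

Run:
```python
from h import *
s=ctrl.get_state();print(s['qpos'],s['contact_force'])
p0=np.array([.4749,-.2611,.1695]);R0=tool(-7)
print(R0.inv().apply(s['eef_pos']-p0)*1e3)
for th in(40,42,43):
  c,sn=np.cos(np.radians(th)),np.sin(np.radians(th))
  P=p0+R0.apply([0,(-50*c-150*sn+50)/1e3,-(150*c-50*sn-150)/1e3])
  print(th);go(P,R0*R.from_euler('x',-24,degrees=True))
```

```text
[-0.93646946 -0.16892028  2.37711369  0.48460168  0.70107531 -1.16021008] [ 6.38485224  1.88405054 -4.77745848]
[  0.5541335  -79.70793733  60.3993762 ]
40
row [ 0.  -0.4  0.4] [-0.5 -7.4  4.2]
42
row [ 0.  -0.4  0.4] [ -0.5 -11.9   7.4]
43
row [ 0.  -0.4  0.4] [ -0.5 -14.1   9.1]
```

Request:
{"fn": "send_rows", "kwargs": {
  "rows": "1 0 0 0 -2.5 1.4 -1;2 0 0 0 -5 2.8 -1;3 0 0 0 -7.4 4.2 -1;4 0 0 0 -9.6 5.8 -1;4 0 0 0 -11.9 7.4 -1;4 0 0 0 -13 8.3 -1;4 0 0 0 -13 8.3 -1"
}}

```text
time: 16.88
eef_pos: [0.3924, -0.2508, 0.1034]
tcp_rot: [0.734, 0.655, 0.122, 0.132]
contact_force: [4.6, 18.3, 28.5]
opening: 0.097
finger_force: 42.5
```

Run:
```python
from h import *
s=ctrl.get_state();print(s['qpos'],s['contact_force'])
p0=np.array([.4749,-.2611,.1695]);R0=tool(-7)
v=R0.inv().apply(s['eef_pos']-p0)*1e3; x,z=v[1]-50,150-v[2]
print(v, np.degrees(np.arctan2(-x,z)-np.arctan2(50,150)),np.hypot(x,z))
```

```text
[-0.92078041 -0.14568644  2.35867796  0.40387957  0.71886008 -1.08443732] [ 4.63019376 18.25922324 28.52535237]
[  0.1612441  -83.15749905  66.05316409] 39.336380898051516 157.41026273293352
```

Request:
{"fn": "send_rows", "kwargs": {
  "rows": "0 0 0 0 0 -1 -1;0 0 0 0 0 -3 -0.8;0 0 0 0 0 -3 -0.45;0 0 0 0 0 -3 -0.4;0 0 0 0 0 -20 -0.4;0 0 0 0 0 -50 -0.4;5 0 0 0 0 -90 -0.4;10 0 0 0 0 -130 -0.4"
}}

```text
time: 17.88
eef_pos: [0.3414, -0.246, 0.2193]
tcp_rot: [0.744, 0.663, 0.056, 0.063]
contact_force: [0.3, -0.2, 0.1]
opening: 0.298
finger_force: 0.0
```

Run:
```python
from h import *
a=cam('top'); f=lambda u,v,z: onz(a,160+u/5-.4,170+v/5-.4,z)
P=[f(172,405,.121),f(263,445,.121),f(200,290,.141),f(308,328,.141),f(268,155,.074),f(418,205,.074),f(328,450,.074)]
for p in P: print(p.round(4))
for i in (0,2,4): d=P[i+1]-P[i]; print(np.degrees(np.arctan2(d[1],d[0]))+90,((P[i]+P[i+1])/2).round(4),np.linalg.norm(d))
d=P[5]-P[6];print(np.degrees(np.arctan2(d[1],d[0])),np.linalg.norm(d))
b=cam('scene')
for p in(a,b):
  for n in('bail_grip','plate_grip','scuttle'):
    for d in ctrl.look_for(p,n):
      X=w(p,d['position'])
      if abs(X[1]-.3)<.12 and X[0]>.43: print(n,d['p'],X.round(4))
go([.392,-.14,.29],tool(-7))
save(b['color'][130:380,100:520],'s4.png')
```

```text
[0.5079 0.3576 0.121 ]
[0.4835 0.3024 0.121 ]
[0.5737 0.3398 0.141 ]
[0.5505 0.2747 0.141 ]
[0.6763 0.314  0.074 ]
[0.644  0.2197 0.074 ]
[0.4892 0.2708 0.074 ]
-23.797607605745313 [0.4957 0.33   0.121 ] 0.060293728977507476
-19.660157807935022 [0.5621 0.3073 0.141 ] 0.06903395467029233
-18.89099909926631 [0.6601 0.2668 0.074 ] 0.09970512483350837
-18.269576008605874 0.1630572114587258
bail_grip 0.43 [0.5567 0.301  0.1485]
plate_grip 0.67 [0.6072 0.2948 0.0403]
scuttle 0.79 [0.5986 0.297  0.0449]
scuttle 0.56 [0.5588 0.2798 0.0189]
bail_grip 0.64 [0.5663 0.3129 0.1436]
plate_grip 0.64 [0.5879 0.301  0.0432]
scuttle 0.65 [0.5867 0.308  0.0404]
row [ 9.9 -0.2  0.5] [110.4  49.7 -65.6]
```

View pics/s4.png

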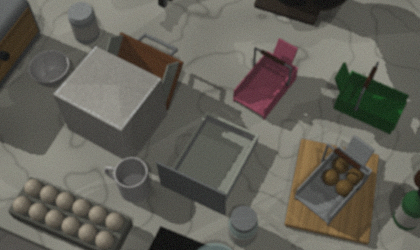

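The scene crop shows the bin front open (155,65) and the scuttle with its four potatoes standing on the board at (335,185); nothing else moved.

Run:
```python
from h import *
f=go([.48,0,.27],tool(-13)); f=go([.464,.342,.19],tool(-19.5,-25),f)
```

```text
row [ 9.8 -0.7  6.5] [259.4 116.7 -33.2]
row [-25.   -1.4   6.4] [329.6 -92.5  80. ]
```

Request:
{"fn": "send_rows", "kwargs": {
  "rows": "1 0 1 20 9 -10 -0.3;3 0 2 55 25 -20 -0.3;5 0 3 95 43 -30 -0.3;7 0 4 140 63 -33 -0.3;8 0 5 185 83 -33 -0.3;9 0 6 225 101 -33 -0.3;9.8 -0.7 6.5 250 112 -33 -0.3;9.8 -0.7 6.5 259 117 -33 -0.3"
}}

```text
time: 19.27
eef_pos: [0.4809, 0.0004, 0.27]
tcp_rot: [0.782, 0.624, -0.001, 0.001]
contact_force: [-0.7, -0.2, -0.1]
opening: 0.35
finger_force: 0.0
```

Request:
{"fn": "send_rows", "kwargs": {
  "rows": "-2 0 0 40 -11 0 -0.3;-6 0 1 85 -24 8 -0.3;-10 0 2 135 -38 18 -0.3;-14 -1 3 185 -52 32 -0.3;-18 -1 4 235 -66 48 -0.3;-22 -1 5 285 -80 64 -0.3;-25 -1.4 6.4 315 -90 76 -0.3;-25 -1.4 6.4 330 -92.5 80 -0.3"
}}

```text
time: 20.27
eef_pos: [0.4636, 0.3416, 0.1879]
tcp_rot: [0.796, 0.565, 0.123, 0.179]
contact_force: [0.0, -0.1, -0.1]
opening: 0.351
finger_force: 0.0
```

Run:
```python
from h import *
s=ctrl.get_state();print(s['qpos'])
p=cam('wrist');save(p,'wr3.png')
ex=np.array([.9426,-.3338,0]);ey=np.array([.3338,.9426,0]);o=np.array([.559,.308,.018])
for q in [(-72,-30,103),(-72,30,103),(-51,-50,56),(-51,50,56),(6,-35,123),(6,35,123)]: print(q,px(p,o+(ex*q[0]+ey*q[1]+np.array([0,0,q[2]]))/1e3 ).round())
go(o+(ex*-63)/1e3+[0,0,.083],tool(-19.5,-25))
```

```text
[ 0.59754883  0.04966497  2.00790088 -0.46538963  0.87296529  1.19886718]
(-72, -30, 103) [319. 315.]
(-72, 30, 103) [320. 201.]
(-51, -50, 56) [318. 303.]
(-51, 50, 56) [319. 145.]
(6, -35, 123) [463. 310.]
(6, 35, 123) [478. 185.]
row [0.1 0.1 0.2] [-0.7 -3.1 95.2]
```

View pics/wr3.png

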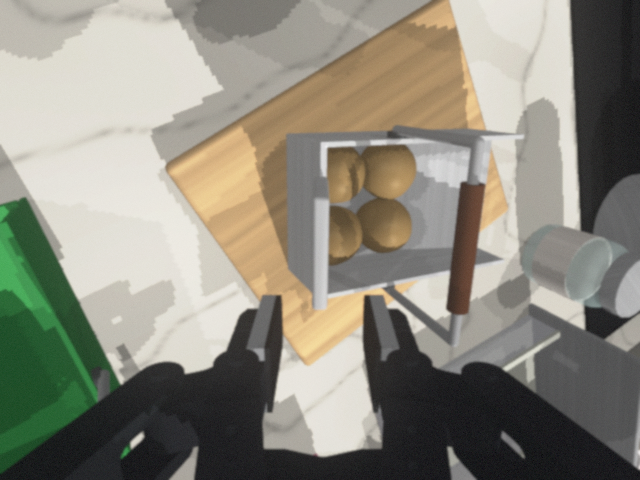

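The wrist picture shows the grip plate edge-on at column about 321, rows 190-305, centred between the open fingers (275 and 370); the bail is clear at column 465.

Request:
{"fn": "send_rows", "kwargs": {
  "rows": "0 0 0 4 -2.3 15 -0.3;0 0 0 4 -2.3 35 -0.3;0 0 0 4 -2.3 55 -0.3;0 0 0 4 -2.3 72 -0.3;0 0 0 4 -2.3 86 -0.3;0 0 0 4 -2.3 94 -0.3;0 0 0 4 -2.3 94 -0.3;0 0 0 4 -2.3 94 -1",
  "grip_force": 80
}}

```text
time: 21.32
eef_pos: [0.5024, 0.3326, 0.105]
tcp_rot: [0.797, 0.563, 0.126, 0.179]
contact_force: [0.1, 0.5, -0.3]
opening: 0.152
finger_force: 0.0
```

Request:
{"fn": "send_rows", "kwargs": {
  "rows": "0 0 0 0 0 0 -1;0 0 0 0 0 0 -1;0 0 0 0 0 0 -1"
}}

```text
time: 21.7
eef_pos: [0.5022, 0.3324, 0.1048]
tcp_rot: [0.797, 0.563, 0.126, 0.179]
contact_force: [-2.8, -0.9, 1.9]
opening: 0.081
finger_force: 78.4
```

```bash
cat >> h.py <<'E'
V=np.array([179,0,-62])/1e3   # grasp point to mouth, scuttle axes
def pour(th,mz,yaw=28,mxy=(.4647,-.2796)):
    S=R.from_euler('zy',[yaw,th],degrees=True)
    return np.array([*mxy,mz])-S.apply(V),tool(yaw,-25+th)
E
python3 - <<'E'
from h import *
f=go([.5022,.3324,.30],tool(-19.5,-25))
f=go([.50,.04,.34],tool(0,-23),f)
f=go([.43,-.22,.34],tool(14,-18),f)
P,Q=pour(15,.205);print(P);f=go(P,Q,f)
E
```

```text
row [0.2 0.  0. ] [-1.000e-01  8.330e+01 -1.765e+02]
row [  2.    7.9 -17.8] [-276.4  103.5    4.1]
row [  5.    4.9 -13.1] [-260.   -64.4  -27.4]
[ 0.3280845  -0.36363541  0.30579314]
row [  8.    3.4 -13.6] [-114.7 -137.7   -8.8]
```

Request:
{"fn": "send_rows", "kwargs": {
  "rows": "0 0 0 0 2 -4 -1;0 0 0 0 8 -17 -1;0 0 0 0 19 -40 -1;0 0 0 0 34 -72 -1;0 0 0 0 50 -106 -1;0 0 0 0 65 -138 -1;0 0 0 0 77 -163 -1;0 0 0 0 83 -176 -1"
}}

```text
time: 22.7
eef_pos: [0.5023, 0.3325, 0.3011]
tcp_rot: [0.797, 0.563, 0.126, 0.179]
contact_force: [-1.1, 0.1, -5.6]
opening: 0.085
finger_force: 78.2
```

Request:
{"fn": "send_rows", "kwargs": {
  "rows": "0 0.5 -1 -12 4 0 -1;0.3 1.5 -3 -40 15 1 -1;0.6 2.5 -6 -78 29 1 -1;1 4 -9 -120 45 2 -1;1.3 5 -12 -165 62 3 -1;1.6 6.3 -14.5 -208 78 3 -1;2 7.3 -16.5 -246 92 4 -1;2 7.9 -17.8 -276 103 4 -1"
}}

```text
time: 23.7
eef_pos: [0.4982, 0.0387, 0.3382]
tcp_rot: [0.693, 0.693, 0.139, 0.142]
contact_force: [0.3, -0.6, -5.7]
opening: 0.083
finger_force: 78.2
```

Request:
{"fn": "send_rows", "kwargs": {
  "rows": "0.5 0.5 -1.5 -35 -9 -4 -1;1 1 -3 -72 -18 -8 -1;1.7 1.7 -4.5 -110 -27 -12 -1;2.5 2.5 -6.5 -148 -37 -16 -1;3.3 3.2 -8.5 -184 -46 -20 -1;4 4 -10.5 -216 -54 -23 -1;4.6 4.5 -12 -242 -60 -26 -1;5 4.9 -13.1 -260 -64 -27 -1"
}}

```text
time: 24.7
eef_pos: [0.4285, -0.2208, 0.3387]
tcp_rot: [0.608, 0.779, 0.121, 0.097]
contact_force: [-0.5, 0.5, -6.2]
opening: 0.082
finger_force: 78.1
```

Run:
```python
from h import *
print(ctrl.get_state()['qpos'])
P,Q=pour(15,.205);f=go(P,Q)
```

```text
[-0.81868456 -0.33345115  2.04489072  0.28040212  1.28294056 -1.12354244]
row [  7.7   3.6 -13.6] [-114.2 -135.9   -8.6]
```

Request:
{"fn": "send_rows", "kwargs": {
  "rows": "0.5 0 -1 -10 -12 -1 -1;1.5 0.5 -2.5 -24 -28 -2 -1;2.5 1 -4.5 -42 -50 -3 -1;4 1.5 -6.5 -60 -71 -4 -1;5 2 -8.5 -78 -93 -5 -1;6 2.5 -10.5 -94 -112 -7 -1;7 3 -12.3 -107 -128 -8 -1;7.7 3.5 -13.6 -114 -136 -8.6 -1"
}}

```text
time: 25.7
eef_pos: [0.3284, -0.3625, 0.3052]
tcp_rot: [0.513, 0.854, 0.075, 0.046]
contact_force: [0.2, -0.4, -4.6]
opening: 0.084
finger_force: 78.2
```

Run:
```python
from h import *
s=ctrl.get_state();print(s['qpos'],s['eef_pos'])
P,Q=pour(15,.205);f=go(P,Q)
for th,z in((20,.20),(25,.195),(30,.19),(35,.185),(40,.18),(45,.175),(50,.17)): print(th);go(*pour(th,z),frm=f)
p=cam('top');save(cv2.resize(p['color'][170:300,340:500],None,fx=5,fy=4.6,interpolation=cv2.INTER_CUBIC),'t5.png')
```

```text
[-1.1282425  -0.19285427  1.97969117  0.1806771   1.36526979 -1.65544172] [ 0.32835722 -0.36254144  0.3052448 ]
row [0.1 0.1 0. ] [-0.8 -0.6 -0.7]
20
row [ 5.  0. -0.] [-4.4  9.2 -5. ]
25
row [10. -0. -0.] [-9.2 19.1 -9. ]
30
row [15. -0. -0.] [-14.4  29.7 -12. ]
35
row [20. -0.  0.] [-20.1  40.7 -13.8]
40
row [25.  0.  0.] [-26.   52.2 -14.4]
45
row [30. -0. -0.] [-32.3  64.  -13.9]
50
row [35. -0. -0.] [-38.7  76.1 -12.1]
```

View pics/t5.png

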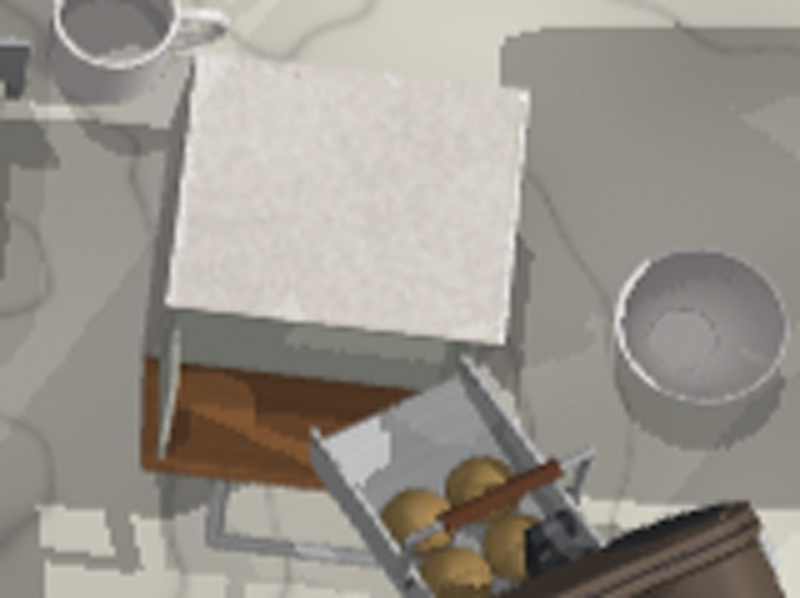

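The crop shows the four potatoes still in the scuttle, its mouth from (315,435) to (463,360) over the open trough but too far to the right; I correct my pivot formula and shift it.

```bash
sed -i "s/'zy'/'ZY'/" h.py
python3 - <<'E'
from h import *
s=ctrl.get_state();S=R.from_euler('ZY',[28,15],degrees=True);print('mouth',s['eef_pos']+S.apply(V))
m=(.4667,-.270)
f=(s['eef_pos'],R.from_quat(s['tcp_rot']))
P,Q=pour(15,.205,mxy=m);print(P);f=go(P,Q)
for th,z in((20,.20),(25,.195),(30,.19),(35,.185),(40,.18),(45,.175),(50,.17)): print(th);go(*pour(th,z,mxy=m),frm=f)
E
```

```text
mouth [ 0.46666828 -0.28958311  0.1990174 ]
[ 0.32820619 -0.34363847  0.31121601]
row [0.1 0.1 0.1] [17.3 10.1 -4.3]
20
row [ 5.  0. -0.] [ 0.  11.1 -6.4]
25
row [10. -0. -0.] [  0.   23.2 -11.8]
30
row [15. -0. -0.] [  0.   36.2 -15.9]
35
row [20. -0.  0.] [  0.   49.8 -18.9]
40
row [25.  0.  0.] [  0.   64.1 -20.5]
45
row [30. -0. -0.] [  0.   78.9 -20.8]
50
row [35. -0. -0.] [  0.   94.1 -19.7]
```

Request:
{"fn": "send_rows", "kwargs": {
  "rows": "0 0 0 5 3 -1 -1;0 0 0 11 6 -3 -1;0 0 0 15 9 -4 -1;0 0 0 17.3 10.1 -4.3 -1"
}}

```text
time: 26.25
eef_pos: [0.3299, -0.3417, 0.3128]
tcp_rot: [0.512, 0.854, 0.076, 0.048]
contact_force: [-0.1, -0.0, -5.2]
opening: 0.079
finger_force: 78.2
```

Request:
{"fn": "send_rows", "kwargs": {
  "rows": "2.5 0 0 0 5.5 -3.2 -1;5 0 0 0 11.1 -6.4 -1;7.5 0 0 0 17 -9.2 -1;10 0 0 0 23.2 -11.8 -1;12.5 0 0 0 29.5 -14 -1;15 0 0 0 36.2 -15.9 -1;15 0 0 0 36.2 -15.9 -1;15 0 0 0 36.2 -15.9 -1"
}}

```text
time: 27.25
eef_pos: [0.3586, -0.3268, 0.3346]
tcp_rot: [0.515, 0.856, -0.035, -0.02]
contact_force: [0.1, -0.1, -4.1]
opening: 0.08
finger_force: 78.5
```

Run:
```python
from h import *
s=ctrl.get_state(); print(s['contact_force'],s['qpos'])
f=(s['eef_pos'],R.from_quat(s['tcp_rot']))
for th,z in((30,.19),(35,.185),(40,.18),(45,.175),(50,.17),(55,.17)): print(th);go(*pour(th,z,mxy=(.4667,-.270)),frm=f)
t=cam('top')
for d in ctrl.look_for(t,'potato0'): print(round(d['p'],2),w(t,d['position']).round(3))
```

```text
[ 0.0762654  -0.09065622 -4.06084146] [-0.9099813  -0.1846806   1.91499145 -0.08076865  1.4227935  -1.38614028]
30
row [ 0.4  0.2 -0. ] [-0.6 -1.7  1.6]
35
row [ 5.4  0.2 -0. ] [-0.6 10.7 -4.7]
40
row [10.4  0.2 -0. ] [-0.6 24.2 -9.9]
45
row [15.4  0.2 -0. ] [ -0.6  38.4 -13.9]
50
row [20.4  0.2 -0. ] [ -0.7  53.4 -16.7]
55
row [25.4  0.2 -0.1] [ -0.7  68.6 -23.1]
0.52 [ 0.531 -0.25   0.066]
0.49 [ 0.5   -0.207  0.102]
0.42 [ 0.498 -0.269  0.095]
0.39 [ 0.539 -0.208  0.07 ]
```

Request:
{"fn": "send_rows", "kwargs": {
  "rows": "2.7 0 0 0 5.3 -2.4 -1;5.4 0 0 0 10.7 -4.7 -1;8 0 0 0 17.5 -7.4 -1;10.4 0 0 0 24.2 -9.9 -1;13 0 0 0 31 -12 -1;15.4 0 0 0 38.4 -13.9 -1;18 0 0 0 46 -15.5 -1;20.4 0 0 0 53.4 -16.7 -1"
}}

```text
time: 28.35
eef_pos: [0.4072, -0.301, 0.3467]
tcp_rot: [0.503, 0.836, -0.188, -0.111]
contact_force: [0.6, 0.0, -3.7]
opening: 0.083
finger_force: 78.6
```

Request:
{"fn": "send_rows", "kwargs": {
  "rows": "0 0 0 0 0 0 -1;0 0 0 0 0 0 -1;0 0 0 0 0 0 -1;0 0 0 0 0 0 -1;0 0 0 0 0 0 -1;0 0 0 0 0 0 -1"
}}

```text
time: 29.1
eef_pos: [0.4066, -0.3013, 0.3468]
tcp_rot: [0.503, 0.836, -0.187, -0.111]
contact_force: [0.3, 0.0, -3.6]
opening: 0.085
finger_force: 78.6
```

Run:
```python
from h import *
s=ctrl.get_state(); print(s['contact_force'],s['eef_pos'])
for n in('top','scene','wrist'):
  t=cam(n)
  for d in ctrl.look_for(t,'potato0'): print(n,round(d['p'],2),w(t,d['position']).round(3))
f=(s['eef_pos'],R.from_quat(s['tcp_rot']))
P,Q=pour(25,.23,mxy=(.4667,-.27)); f=go(P,Q)
f=go([.43,-.22,.36],tool(14,-15),f)
f=go([.50,.04,.34],tool(0,-23),f)
f=go([.5022,.3324,.25],tool(-19.5,-25),f)
f=go([.5022,.3324,.106],tool(-19.5,-25),f)
```

```text
[ 2.90246870e-01  4.42962767e-04 -3.63898146e+00] [ 0.40658153 -0.30132595  0.34681121]
scene 0.5 [ 0.401 -0.487  0.085]
wrist 0.96 [ 0.528 -0.252  0.07 ]
wrist 0.93 [ 0.513 -0.326  0.069]
wrist 0.84 [ 0.492 -0.21   0.09 ]
wrist 0.62 [ 0.42  -0.291  0.247]
row [-25.1   0.1  -0. ] [ -0.6 -68.3  15.3]
row [-14.9  -1.8  13.9] [ 61.4 127.1   1.8]
row [-8.  -4.6 13.2] [235.3 121.2  53.2]
row [-2.  -7.9 17.8] [292.4 -33.1  83.7]
row [0. 0. 0.] [  0.  -60.9 130.5]
```

Run:
```python
from h import *
t=cam('wrist')
for d in ctrl.look_for(t,'potato0'):
  X=w(t,d['position']);u,v=px(t,X).astype(int);print(round(d['p'],2),X.round(3),u,v,np.median(t['color'][max(v-4,0):v+5,u-4:u+5].reshape(-1,3),0))
c=t['color'];h=cv2.cvtColor(c,cv2.COLOR_RGB2HSV);m=((h[...,0]>10)&(h[...,0]<24)&(h[...,1]>90)).astype(np.uint8)
n,l,st,ce=cv2.connectedComponentsWithStats(m)
for i in range(1,n):
  if st[i,4]>300: print(st[i],ce[i].round(),c[l==i].mean(0).round())
save(t,'wr6.png')
```

```text
0.88 [ 0.496 -0.211  0.09 ] 633 153 [94. 77. 51.]
0.84 [ 0.53  -0.249  0.068] 631 215 [103.  85.  59.]
0.75 [ 0.512 -0.329  0.068] 542 277 [103.  85.  59.]
[ 527   42  113  214 8759] [605. 132.] [102.  74.  52.]
[ 530  168   77  132 5256] [562. 225.] [93. 69. 48.]
[    0   274   173   203 19456] [ 60. 368.] [81. 57. 39.]
```

View pics/wr6.png

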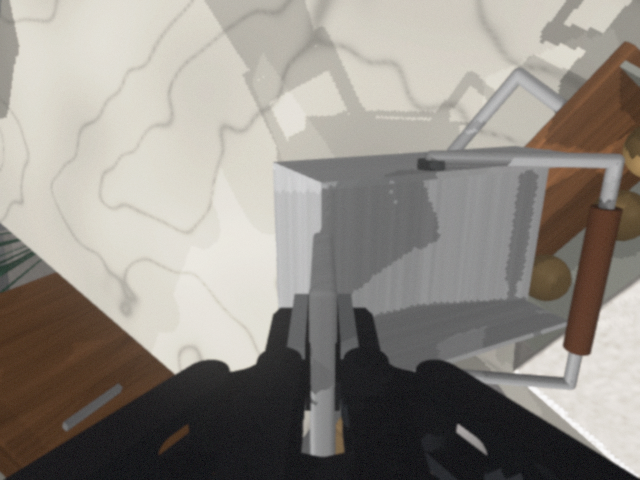

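The wrist picture shows the scuttle empty, with potatoes in the trough at (550,278), (625,215) and (635,155); the bail has swung to the mouth. Back to the board.

Request:
{"fn": "send_rows", "kwargs": {
  "rows": "-2 0 0 0 -4 -6 -1;-6 0 0 0 -12 -10 -1;-10 0 0 0 -24 -8 -1;-14 0 0 0 -36 -3 -1;-18 0 0 0 -48 4 -1;-22 0 0 0 -60 11 -1;-25 0 0 0 -68 15 -1"
}}

```text
time: 30.38
eef_pos: [0.3455, -0.3337, 0.3629]
tcp_rot: [0.515, 0.857, -0.001, 0.002]
contact_force: [-0.4, -0.7, -3.3]
opening: 0.08
finger_force: 78.6
```

Request:
{"fn": "send_rows", "kwargs": {
  "rows": "-1.5 0 1 6 12 0 -1;-4 0 3 15 32 0 -1;-6.5 -0.5 5 26 54 0 -1;-9 -1 8 37 77 1 -1;-11.5 -1.4 10.5 48 99 1 -1;-13.5 -1.6 12.5 56 116 2 -1;-14.9 -1.8 13.9 61 127 2 -1"
}}

```text
time: 31.25
eef_pos: [0.4305, -0.2183, 0.3599]
tcp_rot: [0.61, 0.782, 0.102, 0.081]
contact_force: [-0.7, -0.2, -2.8]
opening: 0.081
finger_force: 78.6
```

Request:
{"fn": "send_rows", "kwargs": {
  "rows": "-0.5 -0.3 1 17 9 4 -1;-1.5 -1 3 50 26 11 -1;-2.8 -1.6 5 90 46 20 -1;-4 -2.3 7 132 68 30 -1;-5.2 -3 9 172 89 39 -1;-6.5 -3.8 11 205 106 46 -1;-8 -4.6 13.2 235 121 53 -1"
}}

```text
time: 32.12
eef_pos: [0.4996, 0.0419, 0.339]
tcp_rot: [0.693, 0.693, 0.14, 0.142]
contact_force: [-0.6, -1.3, -4.2]
opening: 0.086
finger_force: 78.5
```

Request:
{"fn": "send_rows", "kwargs": {
  "rows": "-0.2 -1 2 40 -5 5 -1;-0.5 -2 5 82 -10 15 -1;-0.8 -3.2 7.5 128 -15 30 -1;-1.2 -4.5 10 174 -20 45 -1;-1.5 -5.8 13 218 -25 60 -1;-1.8 -7 15.5 258 -30 73 -1;-2 -7.9 17.8 285 -33 82 -1;-2 -7.9 17.8 292 -33 84 -1"
}}

```text
time: 33.12
eef_pos: [0.501, 0.3336, 0.2463]
tcp_rot: [0.796, 0.565, 0.123, 0.177]
contact_force: [-0.1, -0.5, -3.8]
opening: 0.083
finger_force: 78.6
```

Run:
```python
from h import *
print(ctrl.get_state()['contact_force'])
f=go([.504,.330,.15],tool(-19.5,-25))
f=go([.504,.330,.106],tool(-19.5,-25),f)
```

```text
[-0.12350912 -0.49846072 -3.81556722]
row [-0.1  0.1  0.2] [ -2.  -36.9  89. ]
row [0. 0. 0.] [  0.  -18.6  39.9]
```

Request:
{"fn": "send_rows", "kwargs": {
  "rows": "0 0 0 0 -5 12 -1;0 0 0 -1 -14 33 -1;0 0 0 -2 -25 60 -1;0 0 0 -2 -36 87 -1;0 0 0 -2 -43 103 -1;0 0 0 -2 -49 116 -1;0 0 0 -2 -53 124 -1;0 0 0 -2 -54.5 127 -1"
}}

```text
time: 34.12
eef_pos: [0.5058, 0.328, 0.1097]
tcp_rot: [0.797, 0.564, 0.125, 0.178]
contact_force: [-0.3, 0.7, -4.2]
opening: 0.082
finger_force: 78.6
```

Request:
{"fn": "send_rows", "kwargs": {
  "rows": "0 0 0 0 -0.4 0.9 -1;0 0 0 0 -0.4 0.9 -1"
}}

```text
time: 34.38
eef_pos: [0.506, 0.3282, 0.1095]
tcp_rot: [0.796, 0.564, 0.125, 0.178]
contact_force: [-0.8, 0.5, -3.8]
opening: 0.081
finger_force: 78.6
```

Request:
{"fn": "send_rows", "kwargs": {
  "rows": "0 0 0 0 -0.6 1.2 -1;0 0 0 0 -1.2 2.4 -1;0 0 0 0 -1.6 3.4 -1;0 0 0 0 -2 4.2 -1;0 0 0 0 -2 4.2 -1"
}}

```text
time: 35.0
eef_pos: [0.5061, 0.3281, 0.105]
tcp_rot: [0.797, 0.564, 0.125, 0.178]
contact_force: [-2.3, -0.8, 0.5]
opening: 0.08
finger_force: 79.3
```

Request:
{"fn": "send_rows", "kwargs": {
  "rows": "0 0 0 0 0 0 -0.9;0 0 0 0 0 0 -0.6;0 0 0 0 0 0 -0.3;0 0 0 0 0 0 -0.3;0 0 0 0 0 -15 -0.3;0 0 0 0 0 -45 -0.3;0 0 0 0 0 -80 -0.3;0 0 0 0 0 -110 -0.3"
}}

```text
time: 36.0
eef_pos: [0.4612, 0.3442, 0.2061]
tcp_rot: [0.796, 0.564, 0.125, 0.178]
contact_force: [0.4, -0.0, 0.0]
opening: 0.348
finger_force: 0.0
```

Run:
```python
from h import *
f=go([.48,0.05,.27],tool(-10,0))
```

```text
row [25.1  2.1 -9.2] [-271.3  131.5   -8.5]
```

Request:
{"fn": "send_rows", "kwargs": {
  "rows": "0 0 0 -5 6 -15 -0.3;2 0 -1 -40 24 -25 -0.3;6 0 -2 -80 45 -30 -0.3;10 0 -4 -125 68 -25 -0.3;14 1 -5 -170 88 -20 -0.3;18 1 -7 -210 106 -14 -0.3;22 2 -8 -245 122 -10 -0.3;25 2 -9 -271 131 -8.5 -0.3"
}}

```text
time: 37.0
eef_pos: [0.4801, 0.0477, 0.268]
tcp_rot: [0.768, 0.64, -0.001, 0.0]
contact_force: [0.4, -0.3, -0.4]
opening: 0.353
finger_force: 0.0
```

Run:
```python
from h import *
s=ctrl.get_state();print(s['contact_force'],s['eef_pos'])
t=cam('top');b=cam('scene')
for n in('potato0','scuttle','bail_grip','bin_handle','mug','jar','bottle','mill','can','bowl'):
  for p,k in((t,'t'),(b,'s')):
    for d in ctrl.look_for(p,n)[:5]:
      if d['p']>.35:print(n,k,round(d['p'],2),w(p,d['position']).round(3))
c=t['color'];h=cv2.cvtColor(c,cv2.COLOR_RGB2HSV)
# potatoes in bin: yellowish blobs
m=((h[...,0]>13)&(h[...,0]<24)&(h[...,1]>80)).astype(np.uint8);m[:, :370]=0;m[:,450:]=0;m[:215]=0;m[275:]=0
n,l,st,ce=cv2.connectedComponentsWithStats(m)
for i in range(1,n):
  if st[i,4]>15: print(st[i],onz(t,*ce[i],.08).round(3),c[l==i].mean(0).round())
```

```text
[ 0.4410609  -0.28812736 -0.42558917] [0.48008882 0.04767856 0.26803073]
potato0 t 0.72 [ 0.526 -0.254  0.064]
potato0 t 0.62 [ 0.765 -0.159  0.038]
potato0 t 0.49 [ 0.54  -0.208  0.073]
potato0 t 0.46 [ 0.517 -0.335  0.067]
potato0 t 0.46 [ 0.503 -0.206  0.101]
scuttle t 0.98 [0.371 0.01  0.013]
scuttle t 0.88 [0.592 0.298 0.034]
scuttle t 0.84 [0.308 0.304 0.018]
scuttle s 0.63 [0.3   0.314 0.024]
scuttle s 0.6 [0.57  0.307 0.037]
scuttle s 0.6 [0.35  0.051 0.015]
bail_grip t 0.7 [0.305 0.295 0.126]
bail_grip t 0.68 [0.621 0.274 0.115]
bail_grip s 0.62 [0.63  0.283 0.112]
bail_grip s 0.58 [0.575 0.307 0.037]
bail_grip s 0.54 [0.349 0.073 0.128]
bail_grip s 0.44 [0.321 0.294 0.127]
bin_handle t 0.66 [ 0.471 -0.282  0.098]
bin_handle s 0.81 [ 0.455 -0.248  0.107]
mug t 0.58 [ 0.765 -0.16   0.042]
mug s 0.78 [ 0.763 -0.15   0.045]
jar t 0.7 [0.755 0.133 0.104]
jar t 0.7 [0.576 0.472 0.111]
jar s 0.91 [0.787 0.145 0.1  ]
bottle t 0.88 [0.574 0.474 0.114]
bottle s 0.81 [0.599 0.484 0.106]
mill t 0.64 [0.465 0.494 0.096]
mill s 0.97 [0.482 0.503 0.089]
can t 0.84 [ 0.377 -0.494  0.107]
can s 0.72 [ 0.398 -0.485  0.085]
bowl t 0.63 [ 0.559 -0.527  0.024]
bowl t 0.47 [ 0.569 -0.277  0.172]
bowl s 0.84 [ 0.538 -0.531  0.034]
bowl s 0.72 [0.484 0.504 0.087]
[374 239  56  36 900] [ 0.501 -0.265  0.08 ] [91. 69. 44.]
[370 248   2  20  28] [ 0.497 -0.174  0.08 ] [87. 66. 47.]
[384 267   5   8  19] [ 0.454 -0.22   0.08 ] [118.  81.  49.]
[377 268   6   6  17] [ 0.454 -0.199  0.08 ] [121.  83.  51.]
```

Run:
```python
from h import *
t=cam('top')
ex=np.array([.9925,-.1219,0]);ey=np.array([.1219,.9925,0]);o=np.array([.6104,-.2824,0])
for th in(36,38,40.1,42):
  c,s=np.cos(np.radians(th)),np.sin(np.radians(th));bx=-85-50*c-150*s;bz=18+150*c-50*s
  print(th,[px(t,o+(ex*bx+ey*y+np.array([0,0,bz]))/1e3).round(1) for y in(50,0,-50)])
for u in(388,396,404,412,420): print(u,[int(v) for v in t['color'][278:300,u].mean(-1)])
```

```text
36 [array([383.3, 285.3]), array([400. , 287.3]), array([416.7, 289.4])]
38 [array([383. , 286.6]), array([399.7, 288.6]), array([416.4, 290.6])]
40.1 [array([382.7, 287.8]), array([399.4, 289.8]), array([416.1, 291.8])]
42 [array([382.5, 288.9]), array([399.1, 290.9]), array([415.7, 292.9])]
388 [155, 157, 164, 164, 164, 164, 164, 160, 148, 157, 159, 139, 164, 164, 164, 164, 164, 164, 164, 165, 162, 154]
396 [165, 165, 165, 165, 164, 164, 164, 162, 158, 144, 156, 159, 136, 154, 158, 159, 160, 157, 154, 169, 161, 156]
404 [166, 165, 165, 165, 165, 165, 165, 165, 165, 161, 148, 156, 159, 133, 144, 165, 165, 164, 162, 161, 181, 181]
412 [142, 164, 164, 164, 164, 164, 164, 164, 164, 164, 160, 147, 156, 160, 134, 142, 163, 163, 163, 163, 170, 189]
420 [99, 119, 133, 135, 135, 135, 132, 134, 133, 105, 108, 110, 111, 110, 110, 110, 111, 110, 111, 110, 125, 159]
```

```bash
python3 -c "
from h import *
print(ctrl.sign_off())"
```

```text
the job is handed in; nothing more can be done
None
```

I handed the job in at about 37 s: the bin front is open to its stop, all four potatoes are in the bin, and the empty scuttle is back on the board and released. The other things showed no movement in the last camera check.

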